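Release the pawl and close the plate press

ROBOT

A 6-joint arm with a two-finger parallel gripper is mounted at the origin on the work surface. World frame = base frame: x ahead of the robot, y to its left, z up, the work surface at z = 0. Lengths are in m, angles in rad, forces in N, time in s.
With the tool pointing down it reaches from about 0.25 to 0.775 m from the base axis. Payload 4 kg.
Tool frame: the origin (TCP) lies between the finger pads; the fingertips stand 14 mm ahead of it and the grasp point (between the pads) lies 5 mm behind it (robot.nose_length is the distance from the TCP to the fingertips, in m); z points along the fingers, y is the direction in which the jaws open and shut (so a half turn about z gives the same grasp; the last joint's range is limited). The gripper opens to 94 mm and grips with 3 to 60 N. Pads are 16 mm wide; open, the fingers measure 119 mm over their backs; the gripper's body (75 mm by 177 mm) begins 78 mm behind the grasp point.
Start: joints at [-1.292, 0.087, 1.371, -0, 1.684, -0.103], TCP at [0.205, -0.51, 0.22] pointing down, gripper open.
Joint ranges: [-3.1, 3.1], [-0.76, 2.03], [0.27, 2.55], [-1.08, 4.22], [0.17, 2.65], [-2.57, 2.57]. Speed limits (rad/s): [2.79, 2.79, 3.14, 3.14, 3.14, 3.14].

INTERFACE

Orientations are given as [roll, pitch, yaw] about the fixed x, y, z axes, in that order (R = Rz(yaw) Ry(pitch) Rx(roll)).
In Python, from bench import robot, eyes, finder gives the robot as it stands.
- The arm moves only by the tool play_rows, never from a script. Its argument "rows" is a list of rows, each an object with "linear": the shift along the tool's x, y, z in cm, a list of three; "spin": the turn about the tool's z in degrees. A call has 1 to 12 rows; each row shifts and turns the commanded pose from where the row before left it, along the tool's axes as they then stand; what a row does not reach is not made up. A row lasts 1/12 s, in which the tool goes at most 41.7 mm and 7.16 degrees, less where a joint would pass 70% of its speed; a pose out of reach is approached as far as the arm can. A call with a gripper value outside its range is refused whole. "claw" is the finger opening in cm, from 0 to 9.4, set as the call begins (left out, the last holds). The fingers move at their own pace and stop on an object; the grip force is fixed at half the most. Time passes only in rows, so rows that do not move let the fingers close. It gives the time, the measured TCP pose, the force and the opening at its end, in the units of the state.
- robot.get_obs(): the state, without advancing time (a new reading comes with each control period).
- eyes.snapshot(name): name is "scene" or "top" or "wrist"; returns a dict with "frame" (420x560x3 uint8, red, green, blue), "fx", "fy", "cx", "cy" (pixels), "rvec" (rotation vector, rad) and "tvec" (3), from world to camera coordinates, as OpenCV has them; the wrist camera has in their place "mount" (4x4, takes a point from camera to tool coordinates, whose origin is the TCP and whose axes are the flange's). Camera axes: x right, y down, z forward; pixel columns grow to the right and rows downward; lengths in m; the calibration is good to about 2 mm. The wrist camera is an equidistant fisheye: a pixel r from the principal point sees the ray r / f radians off the axis. A picture is of the moment at which its call begins: read the wrist's pose just before it. There is no depth.
- robot.close_job(): hands the job in, once; it reports no verdict.
Trained networks look in a picture, given as the dict that the camera call returned (one of the last four; its "shot" number tells which), for a name from the list of things; names that differ only in an ending like _2 or _b are one class to them, and where a whole thing is asked for, a point or a joint stands for the part that bears it (a point fixed in the world has none). Each returns a list of dicts, best first, with "conf" (0 to 1); they miss things now and then, are a little off and sometimes report something else, mostly with a low value. They report only what shows in the picture. A call takes as long as a camera call. They do not tell look-alikes from the thing itself.
- finder.silhouettes(picture, name): "pixels" (420x560 bool, what is visible of it) and "box" ([centre column, centre row, width, height] in pixels, round what is visible of it).
The state is a dict: "time": time; "joint_positions": joint angles; "qvel": joint speeds; "joint_torque": joint torques, N m; "tool_pos": TCP position; "ee_rot": TCP orientation; "wrist_force": force on the tool from outside, world axes, zero at the start; "wrist_torque": the same for the moment, N m; "width": finger opening in m.
Only numpy, scipy, OpenCV 4.12 (cv2) and the standard library are available. Lean on these libraries where they do the work, as an engineer would, in place of code of your own. Each camera call takes 0.05 s, during which the arm holds its last target. There are 200 camera calls.

TASK

Close the hand press onto the well plate that lies in it: with the fingertips, first press the pawl's pedal down so that the pawl swings clear of the ratchet teeth and stays clear, then push the raised arm down by its handle bar, past its teeth, until it is fully down with its pad on the plate. Do not force the arm against the engaged pawl, do not raise the arm, and leave the pawl clear. Grasp and lift nothing, and leave the plate and the bottles, vials and other things around the press where they stand.

Things in the scene. Friction and masses are not known exactly. Their poses are not given: they have to be found in the camera images.
- press: Fixed blue-grey metal hand press, base 350 x 160 x 15 mm. Origin at the table surface under its middle (base centre is 12 mm towards own +x). Own z up; own -x is the end with the raised arm's handle bar, own +x the end with the pawl's pedal; the arm swings in the own x-z plane. Axle cheeks (tallest fixed part, 127 mm) at own x +30, y +-34 mm. Stands sideways to the robot; place and yaw vary.
- axle (a point): Point on the arm's hinge axis, 110 mm above the table, at own x = +30 mm, y = 0 of the press. The axis runs along the press's own y.
- handle_bar (a point): Centre of the arm's handle, which moves with the arm: an aluminium round bar 66 mm long, 22 mm thick, along the press's own y across the arm's free end, 190 mm from the hinge axis. Height about 253 mm with the arm fully up, 110 mm (level with the axle) fully down. Push on the bar's top, 11 mm above this point, following its arc; 2 to 10 N needed.
- press_arm (a joint): Angle (rad) of the arm below its highest position: 0 fully up (0.85 rad above level), 0.85 fully down (level, firm stop, pad within 1 mm of the plate). Starts at 0.04 to 0.15. Stiff hinge: the arm stays where it is left. With the pawl engaged a tooth stops it at about 0.17; with the pawl clear it passes all teeth freely.
- pedal_top (a point): Centre of the top face of the pawl's pedal, which moves with the pawl: a bright steel plate 30 (own x) x 36 (own y) x 6 mm, at own x +160 mm of the press, 88 mm above the table at the start. It turns about a pin 87 mm from it towards the arm, 60 mm above the table, and sinks about 28 mm over its full travel. Press straight down; about 4 N.
- pawl (a joint): Angle of the pawl (rad): 0 engaged in the teeth (start), growing as the pedal is pressed down to a firm stop at 0.32; clear of all teeth above about 0.16. There is no return spring: friction keeps it where it is left.
- plate: Loose white deep-well plate, 86 x 128 x 44 mm, lying in the nest on the press base under the raised arm; origin at the centre of its underside. Only to be left in place.
- vial_a: Loose capped amber vial, 22 mm thick, 46 mm high, upright near the pedal end of the press; origin under its centre. Leave alone.
- vial_b: Loose capped amber vial, 22 mm thick, 46 mm high, upright beside the press; origin under its centre. Leave alone.
- reagent: Loose amber bottle, 56 mm thick, 105 mm high, upright beside the press; origin under its centre. Leave alone.
- beaker: Loose small glass beaker, 54 mm wide, 65 mm high, beside the press; origin under its centre. Leave alone.
- tipbox: Loose grey tip box, 85 x 120 x 55 mm; origin under its centre. Leave alone.
- driver: Loose screwdriver, 170 mm long, lying on the table. Leave alone.
- solvent: Loose glass solvent bottle, 80 mm thick, 160 mm high; origin under its centre. Leave alone.
There are look-alikes about, which are no part of the job. What is shaped like the plate but yellow is not meant.

How it is judged:
By the outcome, as a careful person would: the job done as asked, in the order asked, and still so for the second after the job is handed in, with the robot touching nothing.
It also fails if it takes over 48 s, if anything falls off the work surface, if the arm or the gripper's body presses on something with over 40 N, if the wrist force passes 120 N, or if a joint passes its speed limit or range.

## Working session

There is one attempt and no reset: what is moved stays moved. The work goes in short steps, Python scripts to look and compute and a tool call to move; the robot and the scene stay as the last step left them, time stands still between calls to the robot, and variables do not carry over. Pictures are saved under pics/ and viewed, about 8 in all and at most 12, crops included, and the job is handed in when it is done.

Besides the shell and the picture viewer there is one more tool, called after "Emit:" by a JSON object that holds its "api" and its "payload". play_rows: Moves the arm, as the interface text tells. Its arguments: {"type":"object","properties":{"rows":{"type":"array"},"claw":{"type":"number"}},"required":["rows"]}

```bash
mkdir -p pics; ls; cat > h.py <<'E'
import numpy as np, cv2
from bench import robot, eyes, finder
def save(p,n): cv2.imwrite('pics/'+n, p['frame'][:,:,::-1])
def ray(p,uv):
    R,_=cv2.Rodrigues(np.array(p['rvec'],float)); t=np.array(p['tvec'],float).ravel()
    d=R.T@np.array([(uv[0]-p['cx'])/p['fx'],(uv[1]-p['cy'])/p['fy'],1.]); return -R.T@t,d
def atz(p,uv,z):
    c,d=ray(p,uv); return c+d*(z-c[2])/d[2]
def proj(p,X):
    R,_=cv2.Rodrigues(np.array(p['rvec'],float)); q=R@np.array(X,float)+np.array(p['tvec'],float).ravel()
    return np.array([p['fx']*q[0]/q[2]+p['cx'],p['fy']*q[1]/q[2]+p['cy']])
def tri(l):
    A=np.zeros((3,3));b=np.zeros(3)
    for p,uv in l:
        c,d=ray(p,uv); d/=np.linalg.norm(d); M=np.eye(3)-np.outer(d,d); A+=M;b+=M@c
    return np.linalg.solve(A,b)
E
python3 - <<'E'
from h import *
s=eyes.snapshot('scene');t=eyes.snapshot('top')
save(s,'s0.png');save(t,'t0.png')
for n in ['press','handle_bar','pedal_top','plate','vial_a','reagent','beaker','tipbox','driver','solvent']:
  for nm,p in(('s',s),('t',t)):
    for r in finder.silhouettes(p,n)[:3]:
      ys,xs=np.nonzero(r['pixels']); print(n,nm,round(r['conf'],2),np.round(r['box']),'cen',xs.mean().round(1),ys.mean().round(1), np.round(atz(p,(xs.mean(),ys.mean()),0.09),3))
print(robot.get_obs())
E
```

```text
pics
press s 0.72 [269. 273. 120. 123.] cen 270.9 264.4 [ 0.6   -0.086  0.09 ]
handle_bar s 0.62 [253. 250.  61.  54.] cen 258.6 250.9 [ 0.547 -0.078  0.09 ]
handle_bar s 0.22 [297. 220.  18.  25.] cen 296.5 219.0 [0.549 0.073 0.09 ]
handle_bar t 0.68 [310. 195.  69.  47.] cen 317.6 196.3 [ 0.595 -0.12   0.09 ]
pedal_top s 0.55 [294. 221.  24.  31.] cen 295.0 220.5 [0.549 0.066 0.09 ]
pedal_top s 0.3 [145. 366.  46.  51.] cen 144.2 366.1 [ 0.579 -0.463  0.09 ]
pedal_top t 0.53 [266. 213.  34.  11.] cen 261.3 212.4 [0.545 0.068 0.09 ]
plate s 0.89 [254. 287.  64.  48.] cen 255.6 285.3 [ 0.615 -0.157  0.09 ]
plate s 0.88 [226. 386.  68.  69.] cen 225.4 385.1 [ 0.737 -0.371  0.09 ]
plate s 0.67 [202. 234.  34.  46.] cen 201.0 230.4 [ 0.383 -0.136  0.09 ]
plate t 0.76 [382. 164.  35.  41.] cen 383.3 163.9 [ 0.701 -0.345  0.09 ]
plate t 0.59 [314. 277.  40.  40.] cen 314.4 276.1 [ 0.333 -0.101  0.09 ]
plate t 0.54 [321. 203.  28.  36.] cen 315.6 208.5 [ 0.554 -0.113  0.09 ]
vial_a s 0.66 [252. 234.   7.  15.] cen 250.9 233.0 [ 0.49  -0.049  0.09 ]
vial_a s 0.62 [270. 210.   9.  13.] cen 2
[... 889 characters left out ...]
04.8 [ 0.559 -0.45   0.09 ]
{'time': 1.1, 'joint_positions': array([-1.29210560e+00,  8.71912527e-02,  1.37072516e+00,  2.39846170e-05,
        1.68357582e+00, -1.03100704e-01]), 'qvel': array([-0.00051584,  0.00036822,  0.00028727,  0.00159567, -0.00037756,
        0.00114158]), 'joint_torque': array([ 1.40714037e-03, -3.40048778e+01, -3.02604175e+01,  7.19161425e-02,
        2.36539805e-02, -2.07020065e-06]), 'tool_pos': array([ 0.20492819, -0.51041358,  0.21949788]), 'ee_rot': array([ 3.14149031e+00, -1.33702771e-05,  3.81794132e-01]), 'wrist_force': array([-0.67990817,  0.71084899, -0.24351386]), 'wrist_torque': array([-0.02659   , -0.02701971, -0.00621754]), 'width': 0.0940529905252762}
```

```bash
python3 - <<'E'
import cv2,numpy as np
s=cv2.imread('pics/s0.png');t=cv2.imread('pics/t0.png')
a=cv2.resize(s[190:340,190:350],(640,600),interpolation=cv2.INTER_CUBIC)
b=cv2.resize(t[140:260,230:370],(700,600),interpolation=cv2.INTER_CUBIC)
cv2.imwrite('pics/a.png',a);cv2.imwrite('pics/b.png',b)
E
```

```text
(no output)
```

View pics/a.png

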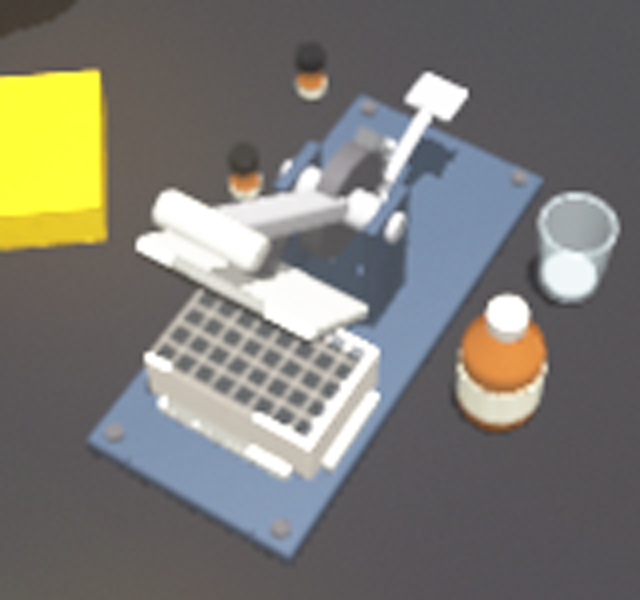

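View pics/b.png

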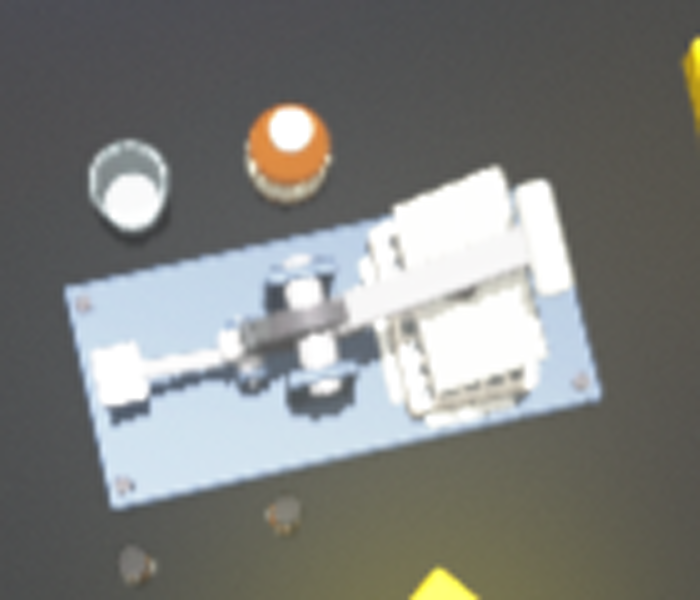

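The scene crop shows the pedal at full-picture px (299,214) and the bar at (243,247). The top crop shows the pedal at (254,215) and the bar at (338.5,187). The base corners in the top crop are (65,287), (112,508) and (601,400).

```bash
python3 - <<'E'
from h import *
s=eyes.snapshot('scene');t=eyes.snapshot('top')
S=lambda u,v:((u+.5)/4-.5+190,(v+.5)/4-.5+190)
T=lambda u,v:((u+.5)/5-.5+230,(v+.5)/5-.5+140)
for n,a,b in (('pedal',(437,97),(121,375)),('bar',(212,228),(543,236))):
  X=tri([(s,S(*a)),(t,T(*b))]); print(n,X.round(4),[ (proj(p,X)-q).round(1) for p,q in((s,S(*a)),(t,T(*b)))])
print('pedal z.088',atz(s,S(437,97),.088).round(4),atz(t,T(121,375),.088).round(4))
print('bar z.24',atz(s,S(212,228),.24).round(4),atz(t,T(543,236),.24).round(4))
print('corners top',[atz(t,T(*q),.015).round(4)[:2] for q in((65,287),(112,508),(601,400))])
print('corners scene',[atz(s,S(*q),.015).round(4)[:2] for q in((542,180),(360,95),(92,440),(292,560))])
print('vial',[atz(t,T(*q),.046).round(3)[:2] for q in((137,566),(285,515),(288,130),(128,180))])
# fit press: x,y,yaw,arm
from scipy.optimize import least_squares
obs=[]
def pts(v):
  x,y,w,a=v;c,sn=np.cos(w),np.sin(w)
  L=lambda X,Y,Z:np.array([x+c*X-sn*Y,y+sn*X+c*Y,Z])
  th=.85-a
  bar=L(.03-.19*np.cos(th),0,.11+.19*np.sin(th))
  C=lambda i,j:L(.012+i*.175,j*.08,.015)
  return bar,L(.16,0,.088),C
def res(v):
  b,p,C=pts(v);r=[]
  r+=list(proj(s,b)-S(212,228))+list(proj(t,b)-T(543,236))+list(proj(s,p)-S(437,97))+list(proj(t,p)-T(121,375))
  for (i,j),q in (((1,-1),(65,287)),((1,1),(112,508)),((-1,1),(601,400))): r+=list(proj(t,C(i,j))-T(*q))
  for (i,j),q in (((1,-1),(542,180)),((1,1),(360,95)),((-1,1),(92,440)),((-1,-1),(292,560))): r+=list(proj(s,C(i,j))-S(*q))
  return np.array(r)
best=min((least_squares(res,[.57,-.05,w,.1]) for w in(1.3,-1.3,1.9)),key=lambda r:r.cost)
print(best.x.round(4),best.cost,np.round(best.fun,1));b,p,C=pts(best.x);print('bar',b.round(4),'pedal',p.round(4))
E
```

```text
pedal [0.5391 0.0933 0.0868] [array([-0.4,  0.1]), array([-0.3, -0.2])]
bar [ 0.5935 -0.1679  0.245 ] [array([-0.1,  0. ]), array([-0.1, -0. ])]
pedal z.088 [0.5404 0.0935 0.088 ] [0.5381 0.0924 0.088 ]
bar z.24 [ 0.5909 -0.1654  0.24  ] [ 0.5944 -0.1688  0.24  ]
corners top [array([0.6119, 0.1342]), array([0.4567, 0.1033]), array([ 0.5246, -0.2365])]
corners scene [array([0.6119, 0.1342]), array([0.4571, 0.1032]), array([ 0.5291, -0.2343]), array([ 0.6834, -0.2052])]
vial [array([0.415, 0.085]), array([ 0.447, -0.015]), array([ 0.713, -0.023]), array([0.68 , 0.088])]
[ 0.572  -0.0626  1.775   0.0795] 3.4704751702591254 [ 0.4  0.4 -0.6  0.1 -0.1 -0.3 -0.5 -0.4 -0.7 -0.1 -0.3  0.3  0.5 -0.6
  0.7 -0.4 -0.1 -0.4 -1.8  0.5 -0.2  0.2]
bar [ 0.5935 -0.1668  0.2423] pedal [0.5395 0.094  0.088 ]
```

Emit:
{"api": "play_rows", "payload": {"claw": 0, "rows": [{"linear": [0,0,-0.5],"spin": -6.65},{"linear": [0,0,-0.5],"spin": -6.65},{"linear": [0,0,-0.5],"spin": -6.65},{"linear": [0,0,-0.5],"spin": -6.65},{"linear": [0,0,-0.5],"spin": -6.65},{"linear": [0,0,-0.5],"spin": -6.65},{"linear": [0,0,-0.5],"spin": -6.65},{"linear": [0,0,-0.5],"spin": -6.65},{"linear": [0,0,-0.5],"spin": -6.65},{"linear": [0,0,-0.5],"spin": -6.65},{"linear": [0,0,-0.5],"spin": -6.65},{"linear": [0,0,-0.5],"spin": -6.65}]}}

```text
time: 2.2
tool_pos: [0.2049, -0.5104, 0.2798]
ee_rot: [3.142, 0.0, 1.78]
wrist_force: [0.0, -0.8, -0.8]
width: 0.0169
```

Emit:
{"api": "play_rows", "payload": {"rows": [{"linear": [2.6,2.25,0],"spin": 0},{"linear": [2.6,2.25,0],"spin": 0},{"linear": [2.6,2.25,0],"spin": 0},{"linear": [2.6,2.25,0],"spin": 0},{"linear": [2.6,2.25,0],"spin": 0},{"linear": [2.6,2.25,0],"spin": 0},{"linear": [2.6,2.25,0],"spin": 0},{"linear": [2.6,2.25,0],"spin": 0},{"linear": [2.6,2.25,0],"spin": 0},{"linear": [2.6,2.25,0],"spin": 0}]}}

```text
time: 3.03
tool_pos: [0.3731, -0.2087, 0.2798]
ee_rot: [3.141, 0.001, 1.774]
wrist_force: [0.7, -1.0, -0.9]
width: -0.0002
```

Emit:
{"api": "play_rows", "payload": {"rows": [{"linear": [2.6,2.25,0],"spin": 0},{"linear": [2.6,2.25,0],"spin": 0},{"linear": [2.6,2.25,0],"spin": 0},{"linear": [2.6,2.25,0],"spin": 0},{"linear": [2.6,2.25,0],"spin": 0},{"linear": [2.6,2.25,0],"spin": 0},{"linear": [2.6,2.25,0],"spin": 0},{"linear": [2.6,2.25,0],"spin": 0},{"linear": [2.6,2.25,0],"spin": 0},{"linear": [2.6,2.25,0],"spin": 0},{"linear": [0,0,0],"spin": 0},{"linear": [0,0,0],"spin": 0}]}}

```text
time: 4.03
tool_pos: [0.5406, 0.0912, 0.2786]
ee_rot: [-3.14, 0.0, 1.778]
wrist_force: [-0.4, 0.0, -0.6]
width: 0.0006
```

Emit:
{"api": "play_rows", "payload": {"rows": [{"linear": [0.4,0,2.5],"spin": 0},{"linear": [0,0,3],"spin": 0},{"linear": [0,0,3],"spin": 0},{"linear": [0,0,3],"spin": 0},{"linear": [0,0,3],"spin": 0},{"linear": [0,0,1.5],"spin": 0},{"linear": [0,0,0.7],"spin": 0},{"linear": [0,0,0],"spin": 0},{"linear": [0,0,0],"spin": 0}]}}

```text
time: 4.78
tool_pos: [0.54, 0.093, 0.1136]
ee_rot: [3.14, 0.0, 1.774]
wrist_force: [0.8, 0.1, 0.1]
width: 0.0004
```

```bash
python3 - <<'E'
from h import *
s=eyes.snapshot('scene');t=eyes.snapshot('top')
a=cv2.resize(s['frame'][180:270,245:335],(400,400),interpolation=cv2.INTER_CUBIC)
b=cv2.resize(t['frame'][180:250,220:290],(400,400),interpolation=cv2.INTER_CUBIC)
save({'frame':np.hstack([a,b])},'c.png')
E
```

```text
(no output)
```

View pics/c.png

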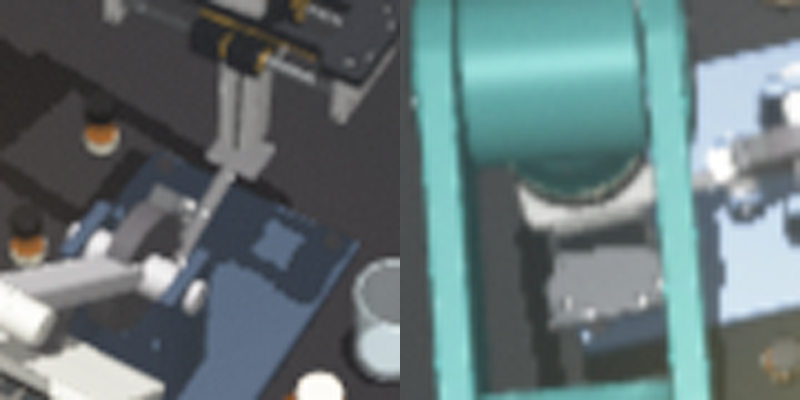

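The fingertips are just above the pedal (left half of the view, around (245,155)), so I'm pressing now.

Emit:
{"api": "play_rows", "payload": {"rows": [{"linear": [0.1,0,0.5],"spin": 0},{"linear": [0,0,0.5],"spin": 0},{"linear": [0,0,0.4],"spin": 0},{"linear": [0,0,0.4],"spin": 0},{"linear": [0,0,0.4],"spin": 0},{"linear": [0,0,0.4],"spin": 0},{"linear": [0,0,0],"spin": 0}]}}

```text
time: 5.47
tool_pos: [0.5393, 0.0952, 0.0858]
ee_rot: [-3.142, -0.0, 1.775]
wrist_force: [0.0, 2.8, 2.4]
width: 0.0005
```

Emit:
{"api": "play_rows", "payload": {"rows": [{"linear": [0,0,0.3],"spin": 0},{"linear": [0,0,0.3],"spin": 0},{"linear": [0,0,0.3],"spin": 0},{"linear": [0,0,0.2],"spin": 0},{"linear": [0,0,0],"spin": 0}]}}

```text
time: 5.88
tool_pos: [0.5394, 0.0953, 0.0767]
ee_rot: [3.141, -0.001, 1.775]
wrist_force: [-2.7, 4.6, 10.0]
width: 0.0
```

Emit:
{"api": "play_rows", "payload": {"rows": [{"linear": [0,0,-0.5],"spin": 0},{"linear": [0,0,-2],"spin": 0},{"linear": [0,0,-3],"spin": 0},{"linear": [0,0,-3],"spin": 0},{"linear": [0,0,-3],"spin": 0},{"linear": [0,0,-3],"spin": 0},{"linear": [0,0,-3],"spin": 0},{"linear": [0,0,-3],"spin": 0},{"linear": [0,0,-3],"spin": 0},{"linear": [0,0,-2],"spin": 0}]}}

```text
time: 6.72
tool_pos: [0.5398, 0.0931, 0.3327]
ee_rot: [3.14, 0.004, 1.772]
wrist_force: [0.1, 0.1, 0.6]
width: 0.0004
```

Emit:
{"api": "play_rows", "payload": {"rows": [{"linear": [-3,0,0],"spin": 0},{"linear": [-3,0,0],"spin": 0},{"linear": [-3,0,0],"spin": 0},{"linear": [-3,0,0],"spin": 0},{"linear": [-3,0,0],"spin": 0},{"linear": [-3,0,0],"spin": 0},{"linear": [-3,0,0],"spin": 0},{"linear": [-3,0,0],"spin": 0},{"linear": [-2.8,0,0],"spin": 0},{"linear": [0,0,0],"spin": 0},{"linear": [0,0,0],"spin": 0}]}}

```text
time: 7.63
tool_pos: [0.593, -0.1702, 0.3282]
ee_rot: [-3.137, -0.0, 1.77]
wrist_force: [0.1, 0.8, -0.3]
width: 0.0006
```

```bash
python3 - <<'E'
from h import *
s=eyes.snapshot('scene');t=eyes.snapshot('top')
a=cv2.resize(s['frame'][190:290,230:330],(400,400),interpolation=cv2.INTER_CUBIC)
b=cv2.resize(t['frame'][150:250,230:330],(400,400),interpolation=cv2.INTER_CUBIC)
save({'frame':np.hstack([a,b])},'d.png')
for n,z in(('engaged',.088),('down',.060)):
  p=np.array([.5395,.094,z])
  if n=='down': p[:2]+=.004*np.array([-.203,.979])
  print(n,((proj(s,p)-[230,190]+.5)*4-.5).round(),((proj(t,p)-[230,150]+.5)*4-.5+[400,0]).round())
E
```

```text
engaged [277.  96.] [495. 258.]
down [278. 117.] [492. 264.]
```

View pics/d.png

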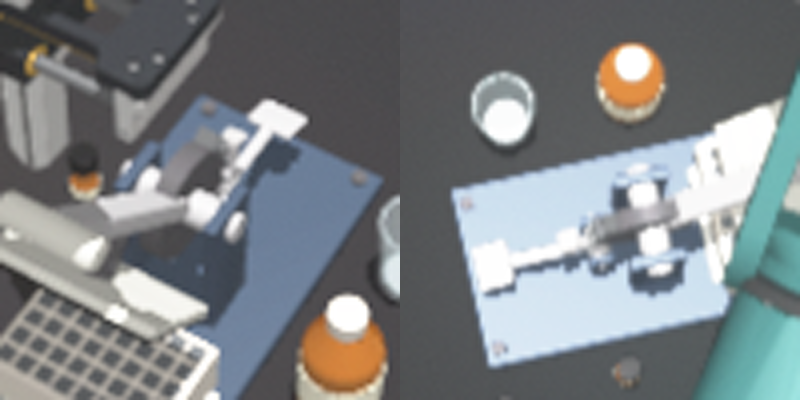

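The pedal is down and staying there, at (277,118) against a predicted (278,117). Next I go down onto the bar.

Emit:
{"api": "play_rows", "payload": {"rows": [{"linear": [0.2,0,2],"spin": 0},{"linear": [0,0,2],"spin": 0},{"linear": [0,0,1],"spin": 0},{"linear": [0,0,0.4],"spin": 0},{"linear": [0,0,0.4],"spin": 0},{"linear": [0,0,0],"spin": 0},{"linear": [0,0,0],"spin": 0}]}}

```text
time: 8.32
tool_pos: [0.5935, -0.1656, 0.2735]
ee_rot: [3.14, 0.001, 1.775]
wrist_force: [-0.4, -0.1, -0.2]
width: 0.0003
```

```bash
python3 - <<'E'
from h import *
s=eyes.snapshot('scene');t=eyes.snapshot('top')
a=cv2.resize(s['frame'][190:290,200:300],(400,400),interpolation=cv2.INTER_CUBIC)
b=cv2.resize(t['frame'][140:240,290:390],(400,400),interpolation=cv2.INTER_CUBIC)
save({'frame':np.hstack([a,b])},'e.png'); print(robot.get_obs()['tool_pos'],robot.get_obs()['wrist_force'])
E
```

```text
[ 0.59359474 -0.16580661  0.27380361] [ 0.45964941 -0.54435778 -0.36233702]
```

View pics/e.png

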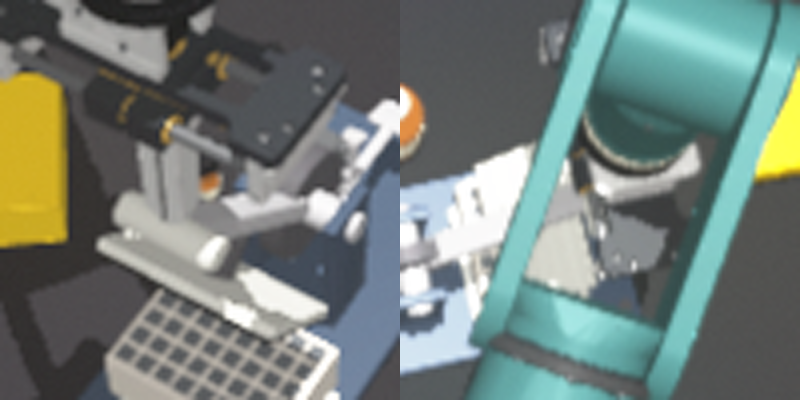

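The fingertips are right above the bar, at about (180,220) in the left half. Pushing along the arc now.

Emit:
{"api": "play_rows", "payload": {"rows": [{"linear": [0,0,0.6],"spin": 0},{"linear": [-0.45,0,0.5],"spin": 0},{"linear": [-0.45,0,0.5],"spin": 0},{"linear": [-0.4,0,0.5],"spin": 0},{"linear": [-0.4,0,0.5],"spin": 0},{"linear": [-0.35,0,0.5],"spin": 0}]}}

```text
time: 8.92
tool_pos: [0.5982, -0.1865, 0.2431]
ee_rot: [3.138, 0.002, 1.774]
wrist_force: [0.3, -0.4, 5.6]
width: 0.0003
```

Emit:
{"api": "play_rows", "payload": {"rows": [{"linear": [-0.4,0,0.65],"spin": 0},{"linear": [-0.4,0,0.65],"spin": 0},{"linear": [-0.35,0,0.65],"spin": 0},{"linear": [-0.35,0,0.7],"spin": 0},{"linear": [-0.3,0,0.7],"spin": 0}]}}

```text
time: 9.33
tool_pos: [0.6021, -0.2061, 0.2104]
ee_rot: [3.137, 0.006, 1.773]
wrist_force: [-0.1, -3.3, 7.7]
width: 0.0004
```

Emit:
{"api": "play_rows", "payload": {"rows": [{"linear": [-0.25,0,0.7],"spin": 0},{"linear": [-0.25,0,0.7],"spin": 0},{"linear": [-0.25,0,0.7],"spin": 0},{"linear": [-0.2,0,0.75],"spin": 0},{"linear": [-0.2,0,0.75],"spin": 0},{"linear": [-0.15,0,0.7],"spin": 0},{"linear": [-0.1,0,0.7],"spin": 0},{"linear": [-0.05,0,0.7],"spin": 0},{"linear": [-0.05,0,0.7],"spin": 0},{"linear": [0,0,0],"spin": 0}]}}

```text
time: 10.17
tool_pos: [0.6046, -0.2202, 0.1441]
ee_rot: [3.14, 0.003, 1.773]
wrist_force: [1.6, -2.1, 2.2]
width: 0.0006
```

Emit:
{"api": "play_rows", "payload": {"rows": [{"linear": [0,0,0.4],"spin": 0},{"linear": [0,0,0.3],"spin": 0},{"linear": [0,0,0.2],"spin": 0},{"linear": [0,0,0.1],"spin": 0},{"linear": [0,0,0],"spin": 0},{"linear": [0,0,0],"spin": 0}]}}

```text
time: 10.67
tool_pos: [0.6045, -0.2191, 0.1351]
ee_rot: [3.14, 0.003, 1.774]
wrist_force: [1.4, -4.1, 5.1]
width: 0.0006
```

Emit:
{"api": "play_rows", "payload": {"rows": [{"linear": [0,0,0.1],"spin": 0},{"linear": [0,0,0.1],"spin": 0},{"linear": [0,0,0],"spin": 0}]}}

```text
time: 10.92
tool_pos: [0.6045, -0.2191, 0.1349]
ee_rot: [3.139, 0.003, 1.774]
wrist_force: [-1.1, -3.7, 10.6]
width: 0.0006
```

Emit:
{"api": "play_rows", "payload": {"rows": [{"linear": [0,0,0.15],"spin": 0},{"linear": [0,0,0],"spin": 0},{"linear": [0,0,0],"spin": 0}]}}

```text
time: 11.17
tool_pos: [0.6046, -0.2191, 0.1347]
ee_rot: [3.139, 0.004, 1.774]
wrist_force: [-3.2, -2.3, 14.2]
width: 0.0005
```

Emit:
{"api": "play_rows", "payload": {"rows": [{"linear": [0,0,-0.5],"spin": 0},{"linear": [0,0,-1],"spin": 0},{"linear": [0,0,-3],"spin": 0},{"linear": [0,0,-3],"spin": 0},{"linear": [0,0,-3],"spin": 0},{"linear": [0,0,-3],"spin": 0},{"linear": [-3,-2,0],"spin": 0},{"linear": [-3,-2,0],"spin": 0},{"linear": [-3,-2,0],"spin": 0},{"linear": [-3,-2,0],"spin": 0},{"linear": [0,0,0],"spin": 0},{"linear": [0,0,0],"spin": 0}]}}

```text
time: 12.17
tool_pos: [0.5489, -0.3526, 0.2637]
ee_rot: [-3.14, -0.004, 1.772]
wrist_force: [0.8, -0.2, 0.3]
width: 0.0007
```

Emit:
{"api": "play_rows", "payload": {"rows": [{"linear": [0,-3,0],"spin": 0},{"linear": [0,-3,0],"spin": 0},{"linear": [0,-3,0],"spin": 0},{"linear": [0,-3,0],"spin": 0},{"linear": [0,-3,0],"spin": 0},{"linear": [0,-3,0],"spin": 0},{"linear": [0,0,0],"spin": 0}]}}

```text
time: 12.75
tool_pos: [0.3707, -0.3874, 0.2657]
ee_rot: [-3.14, -0.001, 1.772]
wrist_force: [1.0, -0.7, 0.1]
width: 0.0005
```

```bash
python3 - <<'E'
from h import *
s=eyes.snapshot('scene');t=eyes.snapshot('top')
a=cv2.resize(s['frame'][190:340,190:350],(400,375),interpolation=cv2.INTER_CUBIC)
b=cv2.resize(t['frame'][140:260,230:358],(400,375),interpolation=cv2.INTER_CUBIC)
save({'frame':np.hstack([a,b])},'f.png')
c,sn=np.cos(1.775),np.sin(1.775)
L=lambda X,Z:np.array([.572+c*X,-.0626+sn*X,Z])
for n,p in(('bar',L(-.16,.11)),('pedal down',L(.164,.06)),('pedal up',L(.16,.088))):
  print(n,((proj(s,p)-[190,190])*2.5).round(),((proj(t,p)-[230,140])*3.125+[400,0]).round())
E
```

```text
bar [109. 263.] [769. 162.]
pedal down [273.  72.] [470. 236.]
pedal up [272.  59.] [473. 232.]
```

View pics/f.png

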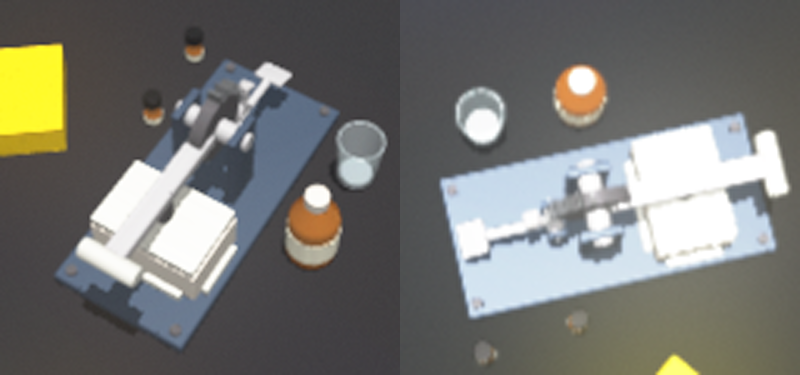

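The bar is at (110,262) against a predicted (109,263) for fully down. The pedal is at (273,73), which is its down position. The plate and the things around the press have not moved.

```bash
python3 -c "
from bench import robot
print(robot.close_job())"
```

```text
the job is handed in; nothing more can be done
None
```

The hand press is closed onto the well plate, and I handed the job in at about 13 s of the 48 s allowed.

- **Pawl:** I pressed the pedal first, with closed fingertips, down to about its stop (10 N). It stayed down after I let go. The last pictures show it at its down position, within about 1 px.
- **Arm:** I then pushed the bar along its arc, with readings of 2 to 8 N and no tooth catching. It ended on a firm stop: the force rose from 5 to 14 N with only 0.4 mm of movement, at the height expected for fully down. In the last scene picture the bar is within about 1 px of the fully-down position.
- **Surroundings:** By eye in the final pictures, the plate, both vials, the reagent bottle and the beaker stand where they were. I did not check the tip box, screwdriver or solvent bottle after the moves, but the path was planned clear of them and no contact showed in the force readings.

The gripper was clear of everything at hand-in. None of the checks failed or disagreed.

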